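# Stamp the gift box and keep the stamp pressed

## Robot

A 7-joint arm with a two-finger parallel gripper is mounted at the origin on the work surface. World frame = base frame: x ahead of the robot, y to its left, z up, the work surface at z = 0. Lengths are in mm, angles in rad, forces in N, time in s.
With the tool pointing down it reaches from about 400 to 875 mm from the base axis. Payload 4.4 kg.
Tool frame: the origin (TCP) lies midway between the tips of the shut fingers; the grasp point (between the pads) lies 19 mm behind it; z points along the fingers, y is the line along which they close (so a half turn about z gives the same grasp; the last joint's range is limited). The gripper opens to 85 mm and grips with 20 to 120 N. Pads are 22 mm wide; open, the fingers measure 114 mm over their backs; the gripper's body (76 mm by 85 mm) begins 54 mm behind the grasp point. The pads swing forward as they close: fully open they stand 13 mm farther back than shut.
Start: joints at [-0.066, 0.628, 0.038, 1.517, -0.027, 0.996, -0.02], TCP at [650.014, 0.027, 231.313] pointing down, gripper open.
Joint ranges: [-3.06, 3.06], [-0.37, 2.12], [-1.25, 1.32], [0.18, 2.47], [-1.1, 4.24], [0.23, 1.98], [-2.94, 2.94]. Speed limits (rad/s): [2.57, 2.57, 3.14, 3.14, 3.14, 3.14, 3.14].

## Interface

Orientations are given as [roll, pitch, yaw] about the fixed x, y, z axes, in that order (R = Rz(yaw) Ry(pitch) Rx(roll)).
In Python, from cell import monitor, cams, ctrl gives the robot as it stands.
- The arm moves only by the tool drive_tool, never from a script. Its argument "motion" is a list of rows, each an object with "fingers": the opening, from 0 (shut) to 1 (fully open); "linear": the shift along the tool's x, y, z in m, a list of three; "twist": the turn about the tool's z in rad. In form: [{"fingers": fingers, "linear": [x, y, z], "twist": twist}, ...]. A call has 1 to 5 rows; each row shifts and turns the commanded pose from where the row before left it, along the tool's axes as they then stand; what a row does not reach is not made up. A row lasts 1/12 s, in which the tool goes at most 41.7 mm and 7.16 degrees, less where a joint would pass 70% of its speed; a pose out of reach is approached as far as the arm can. A call with a gripper value outside its range is refused whole. The fingers move at their own pace and stop on an object; the grip force is fixed at half the most. Time passes only in rows, so rows that do not move let the fingers close. It gives the time, the measured TCP pose, the force, the opening and the grip force at its end, in the units of the state.
- monitor.read_state(): the state, without advancing time (a new reading comes with each control period).
- cams.get_image(name): name is "scene" or "side" or "wrist"; returns a dict with "color" (400x640x3 uint8, blue, green, red), "K" (3x3 intrinsics, pixels), "R" (3x3) and "t" (3): a world point X has camera coordinates R X + t. Camera axes: x right, y down, z forward; pixel columns grow to the right and rows downward; lengths in mm; the calibration is good to about 2 mm. The wrist camera is an equidistant fisheye: a pixel r from the principal point sees the ray r / f radians off the axis. A picture is of the moment at which its call begins. There is no depth.
- ctrl.finish_job(): hands the job in; it is judged then, once.
The state is a dict: "clock": time; "qpos": joint angles; "qd": joint speeds; "tau": joint torques, N m; "eef_pos": TCP position; "tool_rot": TCP orientation; "force": force on the tool from outside, world axes, zero at the start; "torque": the same for the moment, N m; "width": finger opening in mm; "gripper_force": force on a finger pad.
Only numpy, scipy, OpenCV 4.12 (cv2) and the standard library are available. Lean on these libraries where they do the work, as an engineer would, in place of code of your own. Each camera call takes 0.05 s, during which the arm holds its last target. There are 200 camera calls.

## Task

Pick up the self-inking stamp and set it upright on the lid of the closed kraft gift box, centred on the cream panel and with its long side along the panel's long side (either way round). Press the handle all the way down on its spring without crushing the box, and finish while still holding it fully down so that the ink takes. Do not work the stamp anywhere but on the panel or smear the print, do not shove the box along, and leave the tape dispenser and the ink bottle alone.

Things in the scene. Friction and masses are not known exactly. Their poses are not given: they have to be found in the camera images.
- stamp: self-inking stamp standing upright, 93 mm tall, 150 g: black frame with an open foot 40 mm (x) by 68 mm (y), 8 mm high, under a sprung grey handle cap 32 mm (x) by 66 mm (y), 45 mm tall, to grip across its 32 mm; the frame hangs from the cap when lifted. Origin: centre of the underside of the foot; z up, y the long side. It prints 18 (x) by 47 mm, centred in the foot
- handle (a joint): travel of the stamp's handle cap down its frame in m: 0 up (spring's rest), 0.018 fully down on its stop. The spring needs about 5 N to start and 12 N at the stop. The cap's lower edge is 48 mm above the underside of the foot when up, 30 mm when fully down
- handle_top (a point): centre of the flat top of the handle cap, 93 mm above the underside of the foot when the handle is up, 75 mm when fully down
- gift_box: closed, packed kraft-board gift box lying loose on the bench, 105 mm (x) by 150 mm (y) by 45 mm high, 340 to 590 g, lid uppermost. Origin at the centre of its underside, z up
- panel (a point): centre of the cream printed panel on top of the gift box's lid, 36 mm (box x) by 62 mm (box y) with a thin dark border, flat and flush with the lid; it lies 24 mm to the -x and 18 mm to the +y of the box's middle, 45 mm above the bench; axes as the box
- tape_dispenser: bystander: black desk tape dispenser, 58 by 150 mm (y), 92 mm high, heavy; origin at the centre of its underside
- ink_bottle: bystander: small black bottle of refill ink with a white cap, 30 mm across, 66 mm high; origin at the centre of its underside
Mind the look-alikes: they are no part of the job. Several things look just like the gift_box: the one meant starts farthest to the robot's right.

How it is judged:
By the outcome, as a careful person would: the job done as asked, in the order asked, and still so for the second after the job is handed in, while the arm keeps its last pose, push and grip.
It also fails if it takes over 38 s, if anything falls off the work surface, if the arm or the gripper's body presses on something with over 40 N, if the wrist force passes 120 N, or if a joint passes its speed limit or range.

## Working session

There is one attempt and no reset: what is moved stays moved. The work goes in short steps, Python scripts to look and compute and a tool call to move; the robot and the scene stay as the last step left them, time stands still between calls to the robot, and variables do not carry over. Pictures are saved under pics/ and viewed, at most 10 in all, crops included, and the job is handed in when it is done.

Besides the shell and the picture viewer there is one more tool, called after "Call:" as name(argument=value, ...) on one line, values as JSON. drive_tool: Moves the arm, as the interface text tells. Its arguments: {"type":"object","properties":{"motion":{"type":"array"}},"required":["motion"]}

```bash
mkdir -p pics
cat > h.py <<'E'
import numpy as np,cv2
from cell import monitor,cams,ctrl
def grab(n,f):
    d=cams.get_image(n); cv2.imwrite(f'pics/{f}.png',d['color']); np.savez(f'pics/{f}.npz',**d); return d
def load(f): return dict(np.load(f'pics/{f}.npz'))
def ray(d,u,v):
    K=np.array(d['K']);R=np.array(d['R']);t=np.array(d['t']).ravel()
    return -R.T@t, R.T@np.linalg.inv(K)@np.array([u,v,1.])
def plane(d,u,v,z):
    o,r=ray(d,u,v); return o+r*(z-o[2])/r[2]
def proj(d,X):
    c=np.array(d['R'])@np.asarray(X,float)+np.array(d['t']).ravel(); p=np.array(d['K'])@c; return p[:2]/p[2]
E
python3 - <<'E'
from h import *
for n in('scene','side','wrist'):
    d=grab(n,n+'0'); print(n,np.round(-np.array(d['R']).T@np.array(d['t']).ravel()),np.array(d['K'])[0])
print(monitor.read_state())
E
```

```text
scene [1000. -297.  466.] [365.52905377   0.         316.42625996]
side [161. 422. 735.] [430.32653564   0.         323.50075071]
wrist [652.  79. 372.] [309.70691629   0.         318.93925992]
{'clock': 0.15, 'qpos': array([-0.0657973 ,  0.62914047,  0.03844842,  1.51817975, -0.02701618,
        0.99633469, -0.01998651]), 'qd': array([-0.00079803, -0.00310668, -0.00022321, -0.00252262,  0.00129962,
       -0.00155367, -0.00017735]), 'tau': array([ 2.19518879e-03, -5.63800478e+01,  1.22790758e+00, -1.93650573e+01,
        1.11919764e-02,  7.40401709e-03, -1.44664841e-05]), 'eef_pos': array([6.49488531e+02, 3.43024384e-02, 2.30582684e+02]), 'tool_rot': array([-3.14004794e+00, -3.96672194e-06,  1.57079736e+00]), 'force': array([0.06522069, 0.15688178, 0.07833628]), 'torque': array([ 0.03913216,  0.02159173, -0.01590947]), 'gripper_force': 0.0, 'width': 85.35956264895822}
```

View pics/scene0.png

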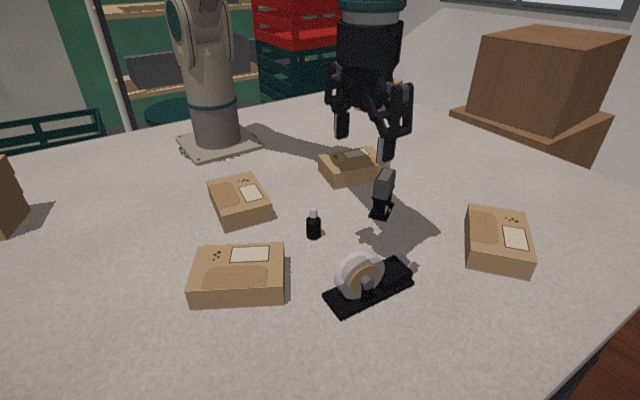

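View pics/side0.png

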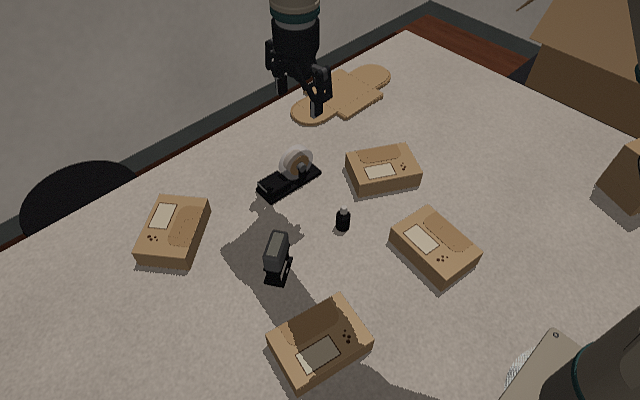

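The scene view shows four kraft boxes, with cream panels at about (250,193), (250,254), (515,238) and (355,157). It also shows the stamp at (383,195), the bottle at (313,223) and the tape dispenser at (368,285). In the side view the panels are at (380,171), (421,238), (163,216) and (318,355), and the stamp is at (277,255).

```bash
cat > p.py <<'E'
from h import *
def panels(f,show=True):
    d=load(f);im=d['color'];hsv=cv2.cvtColor(im,cv2.COLOR_BGR2HSV)
    m=((hsv[...,2]>150)&(hsv[...,1]>25)&(hsv[...,1]<75)).astype(np.uint8)
    m=cv2.morphologyEx(m,cv2.MORPH_OPEN,np.ones((2,2)))
    out=[]
    for c in cv2.findContours(m,0,2)[0]:
        if cv2.contourArea(c)<80: continue
        W=np.array([plane(d,*p[0],45)[:2] for p in c],np.float32)
        r=cv2.minAreaRect(W)
        if 20<min(r[1])<60 and 40<max(r[1])<90:
            b=cv2.boxPoints(r);e=[b[1]-b[0],b[2]-b[1]];e=max(e,key=np.linalg.norm)
            out.append((np.mean(c[:,0],0).round(),np.round(r[0],1),np.round(sorted(r[1]),1),round(np.degrees(np.arctan2(e[1],e[0]))%180,1)))
    return out
if __name__=='__main__':
    for f in('scene0','side0'):
        print(f)
        for o in panels(f): print(*o)
    d=load('side0')
    for u,v in((380,171),(421,238),(163,216),(318,355)): print(plane(d,u,v,45).round())
    for u,v in((277,285),):print('stamp',plane(d,u,v,0).round())
    d=load('scene0')
    for u,v in((250,193),(250,254),(515,238)): print(plane(d,u,v,45).round(), load('scene0')['color'][v,u],)
    print('stamp',plane(d,380,215,0).round(),'bottle',plane(d,313,236,0).round(),'disp',plane(d,368,292,0).round())
    a=cv2.resize(load('side0')['color'][215:300,225:325],None,fx=5,fy=5,interpolation=2)
    b=cv2.resize(d['color'][160:230,345:425],None,fx=5,fy=5,interpolation=2)
    w=np.zeros((425,900+0,3),np.uint8);w[:425,:500]=a;w[:350,500:900]=b
    cv2.imwrite('pics/c1.png',cv2.resize(np.clip(w*2.0,0,255).astype(np.uint8),(792,374)))
E
python3 p.py
```

```text
scene0
[155. 392.] [ 702.2 -329.9] [22.5 41.2] 56.9
[530. 383.] [939.7  47.7] [36.3 80.4] 66.4
[224. 378.] [ 728.9 -260.6] [57.2 69.3] 63.3
[180. 371.] [ 692.7 -301.8] [31.4 44.2] 33.6
[525. 361.] [920.4  61.9] [26.8 49.2] 117.6
[554. 358.] [931.4  99.6] [41.3 46.4] 126.0
[496. 341.] [881.6  64.6] [44.2 72.1] 38.9
[603. 327.] [944.6 198. ] [20.9 52.7] 110.8
[ 79. 296.] [ 492.1 -392.9] [23.1 47.7] 6.0
[618. 287.] [924.3 296.5] [21.2 48.4] 106.5
[253. 255.] [ 549.7 -140. ] [35.4 61.2] 60.2
[ 72. 248.] [ 364.8 -390.4] [22.  56.3] 13.1
[593. 245.] [853.2 367.3] [29.6 46.6] 86.5
[517. 240.] [769.9 273.7] [35.3 62.3] 128.9
[585. 231.] [824.6 396.8] [32.6 46. ] 83.1
[592. 220.] [814.4 444.4] [41.1 43.4] 1.2
[251. 194.] [373.4 -57.9] [35.3 62.6] 173.0
side0
[ 546. -142.   45.]
[370. -62.  45.]
[766. 272.  45.]
[345. 243.  45.]
stamp [508. 194.   0.]
[372. -61.  45.] [160 176 188]
[ 548. -140.   45.] [163 179 191]
[769. 273.  45.] [159 175 186]
stamp [540. 162.  -0.] bottle [520.   4.  -0.] disp [693.   2.   0.]
```

View pics/wrist0.png

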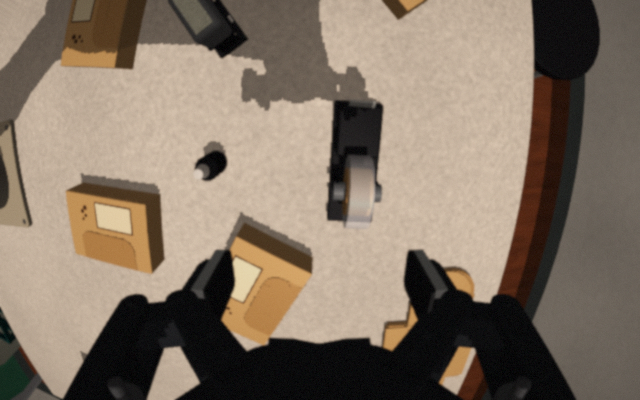

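View pics/c1.png

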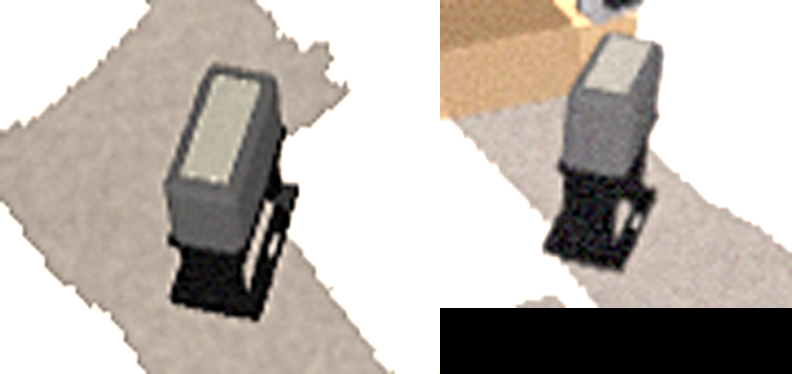

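The wrist view shows the bottle at (210,163), the dispenser at (357,165), the target box at (268,280) and the stamp at (210,20). The crops show the stamp upright with a light patch on its cap top. In the side view the patch runs from (273,232) to (285,257).

```bash
cat > st.py <<'E'
from h import *
for f,(x0,y0,x1,y1) in(('side0',(262,228,290,260)),('scene0',(374,166,396,184))):
    d=load(f);im=d['color'][y0:y1,x0:x1];g=cv2.cvtColor(im,cv2.COLOR_BGR2GRAY)
    hs=cv2.cvtColor(im,cv2.COLOR_BGR2HSV)
    big=cv2.resize(g,None,fx=8,fy=8,interpolation=cv2.INTER_CUBIC)
    sat=cv2.resize(im[...,2].astype(np.float32)-im[...,0],None,fx=8,fy=8)
    t,_=cv2.threshold(big,0,255,cv2.THRESH_OTSU)
    seeds={'side0':(215.,0),'scene0':(0,0)}
    for T in (t,80,90):
        m=((big>T)&(sat>5)).astype(np.uint8)
        cs=cv2.findContours(m,0,2)[0]
        for c in cs:
            if cv2.contourArea(c)<1500: continue
            W=np.array([plane(d,x0+(p[0][0]+.5)/8-.5,y0+(p[0][1]+.5)/8-.5,93)[:2] for p in c],np.float32)
            r=cv2.minAreaRect(W);b=cv2.boxPoints(r);e=max([b[1]-b[0],b[2]-b[1]],key=np.linalg.norm)
            print(f,T,np.mean(c[:,0]/8,0).round()+[x0,y0],np.round(r[0],1),np.round(sorted(r[1]),1),round(np.degrees(np.arctan2(e[1],e[0]))%180,1))
    print(sat.min(),sat.max(),big.min(),big.max())
for f,P in(('side0',[(212,76),(262,78),(238,182),(182,178)]),('scene0',[(175,38),(212,42),(192,92),(145,88)])):
    d=load(f);o={'side0':(225,215),'scene0':(345,160)}[f]
    W=[plane(d,o[0]+u/4.4-.4,o[1]+v/4.4-.4,93)[:2] for u,v in P];print(f,np.round(W,1),np.mean(W,0).round(1))
d=load('scene0');print('left carton',plane(d,5,238,0).round(),plane(d,25,210,0).round())
# panel from side, masks
d=load('side0');hsv=cv2.cvtColor(d['color'],cv2.COLOR_BGR2HSV);g=d['color'][155:185,358:402];print(g[16,22],g[5,22])
print(hsv[171,380])
m=np.zeros((400,640),np.uint8);m[158:185,360:400]=(d['color'][158:185,360:400,0]>110)
c=max(cv2.findContours(m,0,2)[0],key=cv2.contourArea)
W=np.array([plane(d,*p[0],45)[:2] for p in c],np.float32);r=cv2.minAreaRect(W);print('side panel',r)
E
python3 st.py
```

```text
side0 66.0 [275. 244.] [530.7 172. ] [21.  52.3] 123.3
side0 66.0 [274. 239.] [535.1 165.7] [51.3 61.3] 141.0
side0 80 [275. 245.] [530.8 172. ] [20.  51.3] 123.1
side0 80 [274. 238.] [535.4 165.4] [51.3 60.6] 141.0
side0 90 [275. 242.] [530.9 172. ] [19.2 50.7] 123.5
-4.28125 21.9375 0 187
scene0 83.0 [384. 174.] [524.3 177.6] [46.1 65.3] 139.7
scene0 80 [384. 174.] [524.5 177.4] [46.1 65.8] 139.7
scene0 90 [383. 173.] [526.9 179.8] [47.1 61.2] 146.6
-6.4375 48.8125 42 189
side0 [[553.2 157.6]
 [538.  143.3]
 [506.  183.8]
 [522.9 198.6]] [530.1 170.8]
scene0 [[510.2 188.8]
 [522.9 200.8]
 [552.4 161.4]
 [538.  146.1]] [530.9 174.3]
left carton [ 189. -513.    0.] [  95. -481.    0.]
[142 160 172] [ 74 103 130]
[ 18  44 172]
side panel ((548.2233276367188, -142.71502685546875), (61.07112121582031, 34.254356384277344), 60.633602142333984)
```

Call:
drive_tool(motion=[{"fingers":1,"linear":[0.03,-0.02,0],"twist":0},{"fingers":1,"linear":[0.03,-0.02,0],"twist":0},{"fingers":1,"linear":[0.03,-0.02,0],"twist":0},{"fingers":1,"linear":[0.03,-0.02,0],"twist":0},{"fingers":1,"linear":[0.03,-0.02,0],"twist":0}])

```text
clock: 0.57
eef_pos: [548.7, 151.2, 231.1]
tool_rot: [-3.141, 0.0, 1.57]
force: [0.4, -0.4, 0.2]
width: 85.6
gripper_force: 0.0
```

Call:
drive_tool(motion=[{"fingers":1,"linear":[0.022,-0.019,0],"twist":0},{"fingers":1,"linear":[0,0,0],"twist":-0.12},{"fingers":1,"linear":[0,0,0],"twist":-0.12},{"fingers":1,"linear":[0,0,0],"twist":-0.12},{"fingers":1,"linear":[0,0,0],"twist":-0.12}])

```text
clock: 0.98
eef_pos: [530.6, 172.3, 231.2]
tool_rot: [-3.141, 0.0, 2.057]
force: [-0.3, -0.2, -0.4]
width: 85.4
gripper_force: 0.0
```

Call:
drive_tool(motion=[{"fingers":1,"linear":[0,0,0],"twist":-0.115},{"fingers":1,"linear":[0,0,0],"twist":0},{"fingers":1,"linear":[0,0,0],"twist":0}])

```text
clock: 1.23
eef_pos: [530.9, 171.8, 231.1]
tool_rot: [-3.141, -0.0, 2.162]
force: [-0.4, -0.2, -0.1]
width: 85.3
gripper_force: 0.0
```

Run:
```python
from h import *
d=grab('wrist','wrist1');print(d['R'],d['t'],d['K'])
grab('scene','scene1');grab('side','side1')
```

```text
[[ 8.30010812e-01  5.57747284e-01  1.36108753e-04]
 [ 5.31171666e-01 -7.90536727e-01  3.04808700e-01]
 [ 1.70113824e-01 -2.52922220e-01 -9.52413585e-01]] [-538.88129434 -186.46983235  331.67888529] [[309.70691629   0.         318.93925992]
 [  0.         309.70691629 194.98603675]
 [  0.           0.           1.        ]]
```

View pics/wrist1.png

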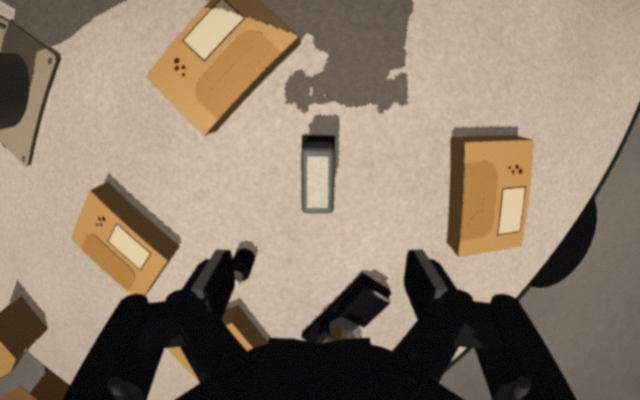

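The wrist view shows the stamp's cap patch around (318,182), straight and lined up between the fingers. I'll measure it with the fisheye model.

```bash
cat >> h.py <<'E'
def fplane(d,u,v,z):
    K=np.array(d['K']);R=np.array(d['R']);t=np.array(d['t']).ravel()
    x=(u-K[0,2])/K[0,0];y=(v-K[1,2])/K[1,1];th=np.hypot(x,y)+1e-9
    r=R.T@np.array([x/th*np.sin(th),y/th*np.sin(th),np.cos(th)]);o=-R.T@t
    return o+r*(z-o[2])/r[2]
def rect(W):
    r=cv2.minAreaRect(np.array(W,np.float32));b=cv2.boxPoints(r);e=max([b[1]-b[0],b[2]-b[1]],key=np.linalg.norm)
    return np.round(r[0],1),np.round(sorted(r[1]),1),round(np.degrees(np.arctan2(e[1],e[0]))%180,1)
E
python3 - <<'E'
from h import *
d=load('wrist1');x0,y0,x1,y1=303,150,333,213
g=cv2.cvtColor(d['color'][y0:y1,x0:x1],6);m=cv2.threshold(g,0,255,cv2.THRESH_OTSU)[1]
m[:, :2]=0;m[:,-2:]=0
for c in cv2.findContours(m,0,2)[0]:
    if cv2.contourArea(c)>150: print(rect([fplane(d,p[0][0]+x0,p[0][1]+y0,93)[:2] for p in c]))
print(np.array(monitor.read_state()['tool_rot']))
E
```

```text
(array([531.6, 172.4]), array([19.6, 49.8]), np.float32(123.3))
[-3.14134130e+00  4.49592988e-05  2.16349054e+00]
```

Call:
drive_tool(motion=[{"fingers":1,"linear":[0,0,0.035],"twist":0.01},{"fingers":1,"linear":[0,0,0.035],"twist":0},{"fingers":1,"linear":[0,0,0.035],"twist":0},{"fingers":1,"linear":[0,0,0.035],"twist":0},{"fingers":1,"linear":[0,0,0.025],"twist":0}])

```text
clock: 1.8
eef_pos: [529.8, 171.6, 63.7]
tool_rot: [-3.139, -0.0, 2.154]
force: [-0.2, 0.8, -0.1]
width: 85.1
gripper_force: 0.0
```

Call:
drive_tool(motion=[{"fingers":1,"linear":[0,0,0.011],"twist":0},{"fingers":1,"linear":[0,0,0],"twist":0},{"fingers":0.6,"linear":[0,0,0],"twist":0},{"fingers":0.45,"linear":[0,0,0],"twist":0},{"fingers":0.42,"linear":[0,0,0],"twist":0}])

```text
clock: 2.22
eef_pos: [532.4, 172.5, 57.2]
tool_rot: [3.138, 0.001, 2.155]
force: [0.2, 0.4, -0.2]
width: 51.9
gripper_force: 0.0
```

Call:
drive_tool(motion=[{"fingers":0.3,"linear":[0,0,0],"twist":0},{"fingers":0.2,"linear":[0,0,0],"twist":0},{"fingers":0,"linear":[0,0,0],"twist":0},{"fingers":0,"linear":[0,0,0],"twist":0},{"fingers":0,"linear":[0,0,0],"twist":0}])

```text
clock: 2.63
eef_pos: [531.8, 172.2, 56.0]
tool_rot: [3.14, 0.0, 2.156]
force: [0.5, -0.4, 5.2]
width: 31.2
gripper_force: 62.8
```

Call:
drive_tool(motion=[{"fingers":0,"linear":[0,0,-0.005],"twist":0},{"fingers":0,"linear":[0,0,-0.015],"twist":0},{"fingers":0,"linear":[0,0,-0.03],"twist":0},{"fingers":0,"linear":[0,0,-0.03],"twist":0},{"fingers":0,"linear":[0,0,-0.03],"twist":0}])

```text
clock: 3.05
eef_pos: [529.8, 171.7, 165.7]
tool_rot: [-3.139, -0.001, 2.156]
force: [0.7, 1.2, -2.2]
width: 31.5
gripper_force: 62.0
```

Call:
drive_tool(motion=[{"fingers":0,"linear":[0,0,-0.02],"twist":0},{"fingers":0,"linear":[0,0,0],"twist":0},{"fingers":0,"linear":[0,0,0],"twist":0}])

```text
clock: 3.3
eef_pos: [531.0, 172.0, 185.8]
tool_rot: [3.141, 0.0, 2.156]
force: [0.1, 0.1, -2.0]
width: 31.2
gripper_force: 62.2
```

Run:
```python
from h import *
print(monitor.read_state())
a=grab('scene','scene2');b=grab('side','side2')
for n,d in(('s',a),('d',b)):
    u,v=proj(d,[532,172,160]).astype(int);print(u,v)
    c=d['color'][max(v-60,0):v+60,u-50:u+50]
    cv2.imwrite(f'pics/l{n}.png',cv2.resize(np.clip(c*1.8,0,255).astype(np.uint8),(400,480)))
cv2.imwrite('pics/lift.png',np.hstack([cv2.imread('pics/ls.png'),cv2.imread('pics/ld.png')]))
```

```text
{'clock': 3.3, 'qpos': array([-0.28176115,  0.55423999, -0.12326141,  1.82483027,  0.09336435,
        0.76710104,  0.1309214 ]), 'qd': array([-0.00440678,  0.04151592,  0.00488895,  0.03304907,  0.00306912,
       -0.00613837, -0.00136643]), 'tau': array([ 1.63223472e-02, -5.19102645e+01, -9.27677248e-01, -1.73051691e+01,
       -1.02089984e-04, -6.09365845e-03,  9.38704965e-03]), 'eef_pos': array([531.03737235, 172.02886032, 185.81636975]), 'tool_rot': array([3.14060936e+00, 1.94966112e-04, 2.15567954e+00]), 'force': array([ 0.05579291,  0.10147261, -1.98122216]), 'torque': array([ 0.01982738, -0.01704761, -0.01173235]), 'gripper_force': 62.16613054275513, 'width': 31.180717015297684}
388 144
271 220
```

View pics/lift.png

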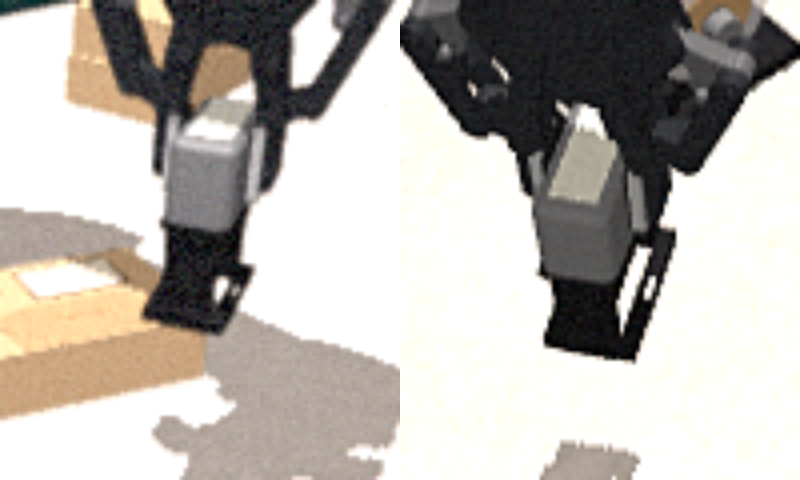

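The stamp hangs upright and square in the gripper. I'll turn it, then carry it just past the panel for a close wrist view.

Call:
drive_tool(motion=[{"fingers":0,"linear":[0,0,0],"twist":0.11},{"fingers":0,"linear":[0,0,0],"twist":0.11},{"fingers":0,"linear":[0,0,0],"twist":0.11},{"fingers":0,"linear":[0,0,0],"twist":0.11},{"fingers":0,"linear":[0,0,0],"twist":0.11}])

```text
clock: 3.82
eef_pos: [529.6, 171.5, 183.2]
tool_rot: [-3.138, 0.001, 1.6]
force: [0.0, 1.0, -0.6]
width: 31.2
gripper_force: 62.1
```

Call:
drive_tool(motion=[{"fingers":0,"linear":[0,0,0],"twist":0.11},{"fingers":0,"linear":[0,0,0],"twist":0.11},{"fingers":0,"linear":[0,0,0],"twist":0.11},{"fingers":0,"linear":[0,0,0],"twist":0.11},{"fingers":0,"linear":[0,0,0],"twist":0.11}])

```text
clock: 4.23
eef_pos: [529.6, 171.6, 183.2]
tool_rot: [-3.139, 0.003, 1.05]
force: [-0.8, -1.3, -1.8]
width: 31.3
gripper_force: 62.1
```

Call:
drive_tool(motion=[{"fingers":0,"linear":[-0.028,0.014,0],"twist":0},{"fingers":0,"linear":[-0.028,0.014,0],"twist":0},{"fingers":0,"linear":[-0.028,0.014,0],"twist":0},{"fingers":0,"linear":[-0.028,0.014,0],"twist":0},{"fingers":0,"linear":[-0.028,0.014,0],"twist":0}])

```text
clock: 4.65
eef_pos: [521.3, 14.3, 183.4]
tool_rot: [-3.138, 0.003, 1.056]
force: [-0.3, -0.1, -1.8]
width: 31.6
gripper_force: 62.1
```

Call:
drive_tool(motion=[{"fingers":0,"linear":[-0.028,0.014,0],"twist":0},{"fingers":0,"linear":[-0.028,0.014,0],"twist":0},{"fingers":0,"linear":[-0.028,0.014,0],"twist":0},{"fingers":0,"linear":[-0.028,0.014,0],"twist":0},{"fingers":0,"linear":[-0.028,0.014,0],"twist":0}])

```text
clock: 5.07
eef_pos: [513.3, -141.7, 183.4]
tool_rot: [-3.138, 0.001, 1.056]
force: [0.5, 0.3, -0.5]
width: 31.1
gripper_force: 62.1
```

Call:
drive_tool(motion=[{"fingers":0,"linear":[-0.027,0.015,0],"twist":0},{"fingers":0,"linear":[-0.026,0.015,0],"twist":0},{"fingers":0,"linear":[0,0,0],"twist":0},{"fingers":0,"linear":[0,0,0],"twist":0},{"fingers":0,"linear":[0,0,0],"twist":0}])

```text
clock: 5.48
eef_pos: [513.9, -200.4, 183.7]
tool_rot: [-3.138, 0.0, 1.056]
force: [1.0, 0.6, -1.7]
width: 31.2
gripper_force: 62.2
```

Run:
```python
from h import *
print(monitor.read_state()['eef_pos'])
d=grab('wrist','wrist3');grab('scene','scene3');grab('side','side3')
K=d['K']; c=d['R']@np.array([549,-141.4,45])+d['t'];th=np.arctan2(np.hypot(*c[:2]),c[2]);print(K[:2,2]+K[0,0]*th*c[:2]/np.hypot(*c[:2]))
```

```text
[ 513.93633047 -200.43037116  183.7167733 ]
[318.83888108 111.30293354]
```

View pics/wrist3.png

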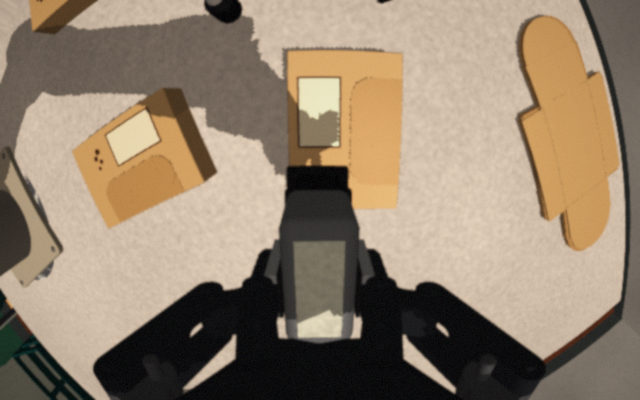

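The wrist view shows the panel from about (298,77) to (340,147), half in shadow, with the held stamp's foot just behind it at (318,180). I'll segment the panel by its blue/red ratio.

Run:
```python
from h import *
d=load('wrist3');x0,y0,x1,y1=290,65,350,160
im=cv2.GaussianBlur(d['color'],(3,3),0)[y0:y1,x0:x1].astype(float)
q=im[...,0]/(im[...,2]+1)
print(q[30,28],q[75,28],q[30,3],q[90,28])
for T in(.55,.62):
    m=(q>T).astype(np.uint8);m=cv2.morphologyEx(m,cv2.MORPH_OPEN,np.ones((3,3)))
    c=max(cv2.findContours(m,0,2)[0],key=cv2.contourArea)
    print(T,cv2.boundingRect(c),rect([fplane(d,p[0][0]+x0,p[0][1]+y0,45)[:2] for p in c]))
W=[fplane(d,*p,45)[:2] for p in((298,77),(340.5,77),(340,147),(297.5,147))];print(np.round(W,1),rect(W))
# cap patch in hand: offset in tool frame
s=monitor.read_state();yaw=s['tool_rot'][2];ex=np.array([np.cos(yaw),np.sin(yaw)]);ey=np.array([np.sin(yaw),-np.cos(yaw)])
P=s['eef_pos'];zt=P[2]+37
# foot's leading edge: dark region row profile, at foot top z
g=cv2.cvtColor(d['color'],6)
r=g[160:200,318];print(r[:15]);col=g[175,275:365];k=np.where(col<28)[0]+275;print(k.min(),k.max())
for v in (166,167,168):
    for z in(P[2]-56,P[2]-48): w=fplane(d,318,v,z)[:2]-P[:2];print(v,z,'front edge tool x,y',w@ex,w@ey)
for u in(k.min(),k.max()): w=fplane(d,u,175,P[2]-50)[:2]-P[:2];print('side',w@ex,w@ey)
print(yaw)
```

```text
0.8220338983050848 0.6962962962962963 0.4881516587677725 0.4523809523809524
0.55 (8, 12, 43, 70) (array([ 549. , -141.7]), array([37.8, 62.9]), np.float32(60.5))
0.62 (8, 12, 42, 70) (array([ 548.6, -141.6]), array([36.8, 62.9]), np.float32(61.0))
[[ 548.3 -105.1]
 [ 581.1 -123.7]
 [ 549.8 -179.3]
 [ 516.  -160.2]] (array([ 548.6, -141.9]), array([38.8, 63.9]), np.float32(60.5))
[91 94 92 87 79 54 29 16 13  9  8 11 10  5  9]
288 346
166 128.62748702856973 front edge tool x,y 35.382886854145255 0.9685062244430043
166 136.62748702856973 front edge tool x,y 37.141392566104585 1.0290884863785088
167 128.62748702856973 front edge tool x,y 34.71649853682064 0.9665090308784325
167 136.62748702856973 front edge tool x,y 36.50210321389838 1.0271725095419963
168 128.62748702856973 front edge tool x,y 34.04914895066203 0.9645047077368538
168 136.62748702856973 front edge tool x,y 35.861891683265284 1.0252496930557307
side 30.919927631735053 -18.108906092110914
side 30.86328926998596 18.797169175263775
1.0582576678438658
```

Call:
drive_tool(motion=[{"fingers":0,"linear":[0.023,0.001,0],"twist":0},{"fingers":0,"linear":[0.023,0.001,0],"twist":0},{"fingers":0,"linear":[0.022,0,0],"twist":0},{"fingers":0,"linear":[0,0,0.02],"twist":0},{"fingers":0,"linear":[0,0,0.02],"twist":0}])

```text
clock: 6.05
eef_pos: [552.4, -139.9, 145.7]
tool_rot: [3.139, -0.002, 1.062]
force: [0.9, -0.5, -0.9]
width: 31.2
gripper_force: 62.2
```

Call:
drive_tool(motion=[{"fingers":0,"linear":[0,0,0.02],"twist":0},{"fingers":0,"linear":[0,0,0.012],"twist":0},{"fingers":0,"linear":[0,0,0],"twist":0},{"fingers":0,"linear":[0,0,0],"twist":0},{"fingers":0,"linear":[0,0,0],"twist":0}])

```text
clock: 6.47
eef_pos: [550.9, -142.9, 114.0]
tool_rot: [3.14, -0.0, 1.057]
force: [0.2, 0.2, -1.1]
width: 31.6
gripper_force: 62.2
```

Call:
drive_tool(motion=[{"fingers":0,"linear":[0,0,0],"twist":0},{"fingers":0,"linear":[0,0,0],"twist":0},{"fingers":0,"linear":[0,0,0],"twist":0}])

```text
clock: 6.72
eef_pos: [550.7, -143.4, 114.1]
tool_rot: [3.14, -0.001, 1.056]
force: [-0.3, -0.2, -1.9]
width: 31.3
gripper_force: 62.2
```

Run:
```python
from h import *
s=monitor.read_state();y=s['tool_rot'][2];P=s['eef_pos'];D=np.array([548.6,-142.0])-P[:2]
print(P,s['tool_rot'],s['force'],'tool dx,dy',D@[np.cos(y),np.sin(y)],D@[np.sin(y),-np.cos(y)])
a=grab('scene','scene4');b=grab('side','side4')
c=[]
for d in(a,b):
    u,v=proj(d,[549,-142,80]).astype(int);c.append(cv2.resize(np.clip(d['color'][v-60:v+60,u-50:u+50]*1.7,0,255).astype(np.uint8),(400,480)))
cv2.imwrite('pics/hover.png',np.hstack(c))
```

```text
[ 550.68320526 -143.40609312  114.13872116] [ 3.14016079e+00 -5.38533813e-04  1.05574229e+00] [-0.27159995 -0.15117991 -1.92262946] tool dx,dy 0.19752602282933407 -2.505558916958078
```

View pics/hover.png

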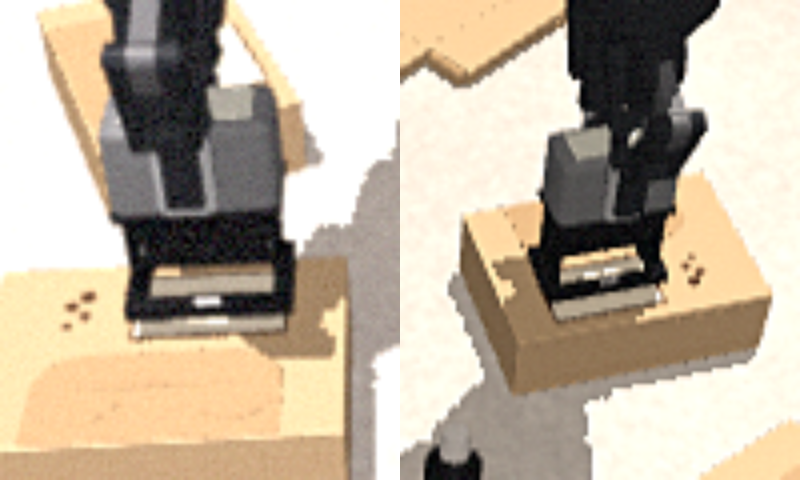

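The stamp hovers over the panel, with the foot about 13 mm above the lid and part of the panel showing around and through it. The TCP is 2.5 mm off across the panel, so I'll correct that and lower slowly.

Call:
drive_tool(motion=[{"fingers":0,"linear":[0,-0.0025,0],"twist":0},{"fingers":0,"linear":[0,0,0.008],"twist":0},{"fingers":0,"linear":[0,0,0],"twist":0},{"fingers":0,"linear":[0,0,0],"twist":0},{"fingers":0,"linear":[0,0,0],"twist":0}])

```text
clock: 7.23
eef_pos: [547.8, -142.1, 105.0]
tool_rot: [-3.141, 0.0, 1.056]
force: [0.3, -1.1, -1.5]
width: 31.1
gripper_force: 62.2
```

Call:
drive_tool(motion=[{"fingers":0,"linear":[0,0,0],"twist":0},{"fingers":0,"linear":[0,0,0],"twist":0},{"fingers":0,"linear":[0,0,0],"twist":0}])

```text
clock: 7.48
eef_pos: [548.1, -142.1, 105.4]
tool_rot: [3.141, -0.0, 1.056]
force: [0.3, -0.0, -1.8]
width: 31.2
gripper_force: 62.2
```

Run:
```python
from h import *
s=monitor.read_state();y=s['tool_rot'][2];P=s['eef_pos'];D=np.array([548.6,-142.0])-P[:2]
print(P,s['tool_rot'],s['force'],'tool dx,dy',D@[np.cos(y),np.sin(y)],D@[np.sin(y),-np.cos(y)])
a=grab('scene','scene5');b=grab('side','side5')
yy=1.0577;ex=np.array([np.cos(yy),np.sin(yy)]);ey=np.array([np.sin(yy),-np.cos(yy)]);C=P[:2]+.4*ex
c=[]
for d in(a,b):
    u,v=proj(d,[549,-142,70]).astype(int);I=cv2.resize(np.clip(d['color'][v-30:v+30,u-35:u+35]*1.7,0,255).astype(np.uint8),None,fx=5.6,fy=8,interpolation=2)
    for q,z,col,h in((C,P[2]-56,(0,0,255),(34,20)),((548.8,-141.7),45,(0,255,0),(31,18))):
        pts=[(proj(d,[*(np.array(q)+i*h[0]*ex+j*h[1]*ey),z])-[u-35,v-30]+.5)*[5.6,8] for i,j in((1,1),(1,-1),(-1,-1),(-1,1))]
        cv2.polylines(I,[np.int32(pts)],True,col,1)
    c.append(I)
cv2.imwrite('pics/hover2.png',np.hstack(c))
```

```text
[ 548.10994516 -142.11534832  105.39358236] [ 3.14139906e+00 -8.82171781e-05  1.05580233e+00] [ 0.3405476  -0.01644298 -1.78965684] tool dx,dy 0.341753671758977 0.36968013996911236
```

View pics/hover2.png

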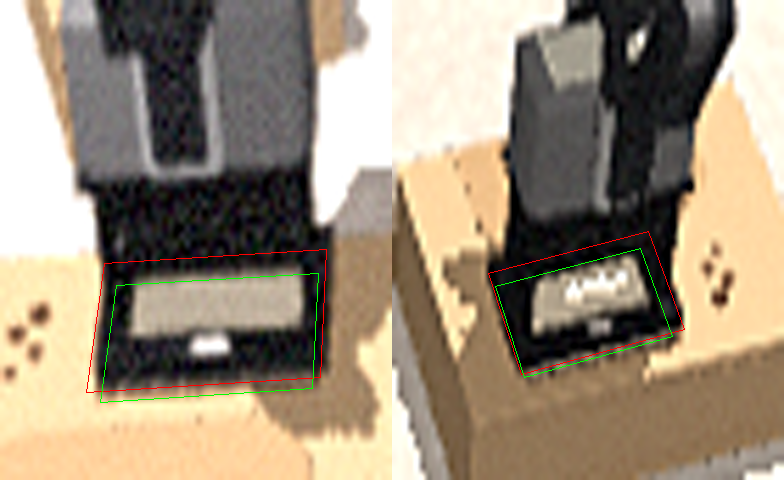

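The overlay puts the foot over the panel with no cream showing outside it. The scene view suggests a small offset along the panel, so I'll measure the foot against the panel in each view.

Run:
```python
from h import *
yy=1.0577;ex=np.array([np.cos(yy),np.sin(yy)]);ey=np.array([np.sin(yy),-np.cos(yy)])
ref={'scene5':(549.7,-140.0),'side5':(548.2,-142.7)}
P=monitor.read_state()['eef_pos']
for f in ref:
    d=load(f);g=cv2.cvtColor(d['color'],6);u,v=proj(d,[549,-142,49]).astype(int)
    x0,y0=u-40,v-28;c=cv2.resize(g[y0:v+28,x0:u+40],None,fx=6,fy=6,interpolation=2)
    m=(c<48).astype(np.uint8)
    n,L,S,_=cv2.connectedComponentsWithStats(m);k=1+S[1:,4].argmax()
    pts=np.argwhere(L==k)[:,::-1]/6.+[x0,y0]-.42
    # bottom of foot plane; keep points which lie within foot in plane coords, near half
    z=P[2]-56
    W=np.array([fp[:2] for fp in (plane(d,*p,z) for p in pts[::3])])-np.array(ref[f])
    X=W@ex;Y=W@ey
    print(f,'near edge Y:',np.percentile(Y[abs(X)<20],[.5,99.5]).round(1))
    for lo in range(-16,24,4):
        s=(Y>lo)&(Y<lo+4);  
        if s.any(): print(lo,np.percentile(X[s],[1,99]).round(1),end=' ')
    print()
```

```text
scene5 near edge Y: [-50.6  18.5]
-16 [-35.1  33.5] -12 [-34.7  33.9] -8 [-34.7  33.6] -4 [-34.6  33.5] 0 [-34.6  33.9] 4 [-34.1  33.2] 8 [-33.7  33.4] 12 [-32.9  33. ] 16 [-32.   32.3] 20 [30.  30.8] 
side5 near edge Y: [-20.6  93.2]
-16 [-34.2  35.5] -12 [-33.7  35.7] -8 [-34.5  36.4] -4 [-34.5  36.2] 0 [-36.1  35.8] 4 [-38.  36.] 8 [-39.7  35.8] 12 [-42.   35.4] 16 [-44.2  35.2] 20 [-45.9  33.7]
```

Relative to the panel, the foot is centred to within about 1 mm. I'll shift it 0.6 mm across and go down to contact.

Call:
drive_tool(motion=[{"fingers":0,"linear":[0,0.0006,0],"twist":0},{"fingers":0,"linear":[0,0,0.002],"twist":0},{"fingers":0,"linear":[0,0,0.002],"twist":0},{"fingers":0,"linear":[0,0,0.001],"twist":0},{"fingers":0,"linear":[0,0,0],"twist":0}])

```text
clock: 8.0
eef_pos: [548.8, -142.4, 100.6]
tool_rot: [3.141, -0.0, 1.056]
force: [-0.5, 1.0, 3.9]
width: 31.1
gripper_force: 63.1
```

Call:
drive_tool(motion=[{"fingers":0,"linear":[0,0,0.001],"twist":0},{"fingers":0,"linear":[0,0,0.001],"twist":0},{"fingers":0,"linear":[0,0,0.001],"twist":0},{"fingers":0,"linear":[0,0,0],"twist":0},{"fingers":0,"linear":[0,0,0],"twist":0}])

```text
clock: 8.42
eef_pos: [548.7, -142.4, 97.9]
tool_rot: [3.141, -0.0, 1.056]
force: [-1.7, 0.6, 6.4]
width: 31.6
gripper_force: 63.2
```

Call:
drive_tool(motion=[{"fingers":0,"linear":[0,0,0.003],"twist":0},{"fingers":0,"linear":[0,0,0.003],"twist":0},{"fingers":0,"linear":[0,0,0.003],"twist":0},{"fingers":0,"linear":[0,0,0.001],"twist":0},{"fingers":0,"linear":[0,0,0],"twist":0}])

```text
clock: 8.83
eef_pos: [548.6, -142.3, 88.1]
tool_rot: [3.141, -0.0, 1.056]
force: [-3.0, 1.1, 9.9]
width: 31.2
gripper_force: 63.7
```

Call:
drive_tool(motion=[{"fingers":0,"linear":[0,0,0.001],"twist":0},{"fingers":0,"linear":[0,0,0.001],"twist":0},{"fingers":0,"linear":[0,0,0.001],"twist":0},{"fingers":0,"linear":[0,0,0],"twist":0},{"fingers":0,"linear":[0,0,0],"twist":0}])

```text
clock: 9.25
eef_pos: [548.6, -142.3, 85.4]
tool_rot: [3.141, -0.0, 1.056]
force: [-3.1, 1.6, 11.9]
width: 31.3
gripper_force: 63.8
```

Call:
drive_tool(motion=[{"fingers":0,"linear":[0,0,0.001],"twist":0},{"fingers":0,"linear":[0,0,0.001],"twist":0},{"fingers":0,"linear":[0,0,0],"twist":0},{"fingers":0,"linear":[0,0,0],"twist":0}])

```text
clock: 9.58
eef_pos: [548.6, -142.3, 83.7]
tool_rot: [3.141, -0.001, 1.056]
force: [-2.9, 1.8, 13.0]
width: 31.5
gripper_force: 63.7
```

Call:
drive_tool(motion=[{"fingers":0,"linear":[0,0,0.001],"twist":0},{"fingers":0,"linear":[0,0,0],"twist":0},{"fingers":0,"linear":[0,0,0],"twist":0}])

```text
clock: 9.83
eef_pos: [548.5, -142.3, 83.6]
tool_rot: [3.141, -0.001, 1.056]
force: [-4.9, 1.6, 21.3]
width: 31.2
gripper_force: 64.8
```

The handle is on its stop: the TCP stalled at 83.6 mm and the force jumped to 21 N. One check before handing in.

Run:
```python
from h import *
a=grab('scene','scene6');b=grab('side','side6')
print(monitor.read_state()['force'],monitor.read_state()['eef_pos'])
c=[]
for d in(a,b):
    u,v=proj(d,[549,-142,70]).astype(int);c.append(cv2.resize(np.clip(d['color'][v-60:v+60,u-50:u+50]*1.7,0,255).astype(np.uint8),(400,480)))
cv2.imwrite('pics/press.png',np.hstack(c))
# box shift: image registration of the box lower front region
for f,g,(x0,y0,x1,y1) in(('scene5','scene6',(185,262,292,308)),('side5','side6',(385,150,425,200))):
    A,B=[cv2.cvtColor(load(k)['color'],6)[y0:y1,x0:x1].astype(np.float32) for k in(f,g)]
    print(cv2.phaseCorrelate(A,B))
```

```text
[-4.97883965  1.53070893 20.95781782] [ 548.5660391  -142.26788725   83.6265718 ]
((-0.18780401119037293, 0.21364778826048791), 0.6511695278279576)
((-0.18030156619087379, -0.14156964140930128), 0.7533579752445221)
```

View pics/press.png

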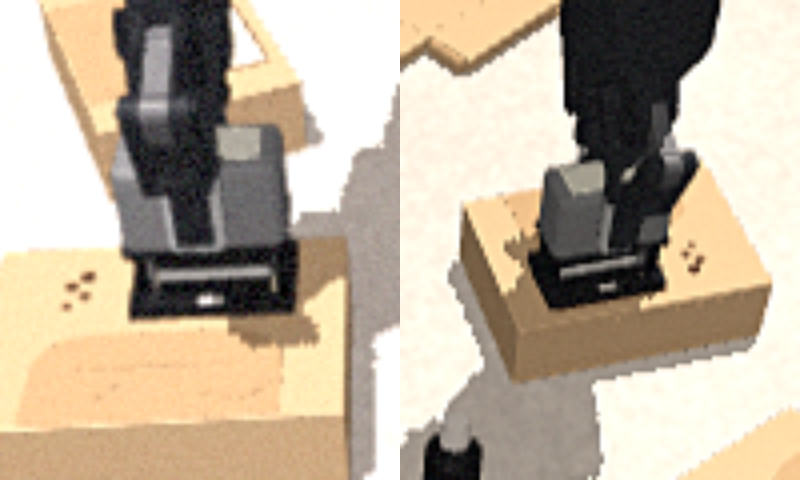

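The cap is fully down, the foot sits flat over the panel and the box has not moved. Handing in.

```bash
python3 -c "
from cell import ctrl
print(ctrl.finish_job())"
```

```text
the job is handed in; nothing more can be done
None
```

I set the stamp upright on the cream panel of the right-hand box, centred to within about 1 mm, and handed the job in at about 10 s with the handle held on its stop at about 21 N and no visible shift of the box.

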